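# Hold a carton's lid down in the bench press

### The job

On the packing bench, slide the small carton along the guide lane of the lid press, under the overhanging head, until it is fully home against the back stop. Then pull the press's spring-return bar handle straight out until the bar is level with the raised mark on the gauge beside it, so that the pad presses the carton's lid, and keep it there: the job ends with you still holding the handle at the mark, as it springs back when let go. Leave the other things on the bench where they are.

Things in the scene. Friction and masses are not known exactly. Their poses are not given: they have to be found in the camera images.
- press: Grey and steel bench press, fixed, turned by its yaw. Origin: on the table, at mid-lane, in the plane of the back stop. y runs along the lane (carton travels to -y; handle comes out to -y on the other side). Base plate 170 (x) mm, y -220 to 300, top z 12 = the lane's deck. Guide rails along y 0 to 290, inner faces at x -35.5 and 35.5, 8 thick, tops at z 34. Column 130 wide, y -40 to 0, 200 high.
- home (a point): Place of the carton's centre when fully home: carton touching the back stop (flat face of the column at press y = 0, 60 mm from this point). z 42 above the table, axes as the press. Overhanging head above it: 100 wide, y 0 to 48 from the stop, z 150 to 200; the pad hangs below that.
- carton_center (a point): Centre (half-way up) of the small closed cardboard carton, 66 wide (x) x 120 long (y) x 60 mm high, about 0.3 to 0.55 kg, paper tape along its lid. It stands on the deck between the rails (2.5 mm play each side) near the lane's open end, length along the lane; it stays where it is pushed to.
- handle: Handle's grip bar with its two rods; origin at the bar's middle: a round level steel bar 14 mm thick, 118 long along the press's x, 100 above the table. Rods 10 thick at x -46 and 46 carry it, 82 free between them. Handle home: bar 115 mm behind the back stop's plane and 75 mm from the column, open above and below; can be pinched from above. Axes as the press; moves to -y when pulled.
- bar_end (a point): Point of the handle that is read against the mark: at the bar's end beside the gauge, on the bar's axis (63 mm from the bar's middle along the press's +x). Moves with the handle. Travel: 0 home to an end stop at 85 mm, straight out along the press's -y. A spring draws it home: about 3 N at the start, 8 to 14 N at the mark with the pad on the carton. The handle drives the pad down by half its travel.
- mark_edge (a point): The mark: an upright black plastic ridge, 4 mm thick (y), 22 tall, on a collar on the gauge, a flat bar along y at press x 73 to 91, beside the handle. Site: ridge's mid-thickness on the face next to the bar's end. Axes as the press. Its setting varies, 35 to 60 mm out from the bar's home; leave it as set. Handle is at the mark when bar_end and mark_edge have the same y in the press's frame.
- pad: Pad under the press's head, rubber below steel, 64 x 44 mm, y 2 to 46 from the stop; origin at the middle of its underside, 83 mm above the table with the handle home (11 mm over the carton's lid). It meets the lid at about 22 mm of handle travel and is sprung, so presses harder farther out.
- carton: The carton again; origin at the centre of its underside, z up, y along its length.
- tin_a: Bystander: tall food tin, 68 mm dia, 100 mm high; origin at the centre of its underside. Leave it alone.
- tin_b: Bystander: low food tin, 80 mm dia, 55 mm high; origin at the centre of its underside. Leave it alone.
- jar: Bystander: jar, 66 mm dia, 90 mm high; origin at the centre of its underside. Leave it alone.
- tape_roll: Bystander: roll of parcel tape lying flat, 96 mm dia, 48 mm high; origin at the centre of its underside. Leave it alone.
- marker_pen: Bystander: marker pen lying down, about 130 mm long, 13 mm thick; origin at the centre of its underside. Leave it alone.
- retail_box: Bystander: upright cardboard box 50 x 90 mm, 130 mm high; origin at the centre of its underside. Leave it alone.
- cutter: Bystander: box cutter lying down, about 135 mm long, 14 mm thick; origin at the centre of its underside. Leave it alone.
Mind the look-alikes: they are no part of the job. What is shaped like the carton but green or red is not meant.

How it is judged:
By the outcome, as a careful person would: the job done as asked, in the order asked, and still so for the second after the job is handed in, while the arm keeps its last pose, push and grip.
It also fails if it takes over 53 s, if anything falls off the work surface, if the arm or the gripper's body presses on something with over 40 N, if the wrist force passes 120 N, or if a joint passes its speed limit or range.

### The arm

A 6-joint arm with a two-finger parallel gripper is mounted at the origin on the work surface. World frame = base frame: x ahead of the robot, y to its left, z up, the work surface at z = 0. Lengths are in m, angles in degrees, forces in N, time in s.
With the tool pointing down it reaches from about 0.375 to 0.75 m from the base axis. Payload 9 kg.
Tool frame: the origin (TCP) lies on the centre line of the jaws, within the pads' length; the fingertips stand 25 mm ahead of it and the grasp point (between the pads) lies 6 mm ahead of it; z points along the fingers, y is the line along which they close (so a half turn about z gives the same grasp; the last joint's range is limited). The gripper opens to 85 mm and grips with 20 to 120 N. Pads are 22 mm wide; open, the fingers measure 114 mm over their backs; the gripper's body (76 mm by 85 mm) begins 54 mm behind the grasp point. The pads swing forward as they close: fully open they stand 13 mm farther back than shut.
Start: joints at [-78.478, 5.964, 5.575, 89.605, 0, 77.527], TCP at [0.244, -0.548, 0.256] pointing down, gripper open.
Joint ranges: [-171.21, 171.21], [-48.23, 106.86], [-62.78, 66.21], [-105.2, 120.99], [-86.42, 89.51], [-180, 180]. Speed limits (degrees/s): [127.2, 127.2, 147.25, 180, 180, 180].

### API

Orientations are given as a 3x3 rotation matrix whose columns are the frame's x, y, z axes.
In Python, from plant import bot gives the robot as it stands. The module is installed in compiled form; this text tells all that it offers. Calls block until the motion is done:
- bot.goto(position, orientation): joint-space move of the TCP to a pose.
- bot.move_linear(position, rot=None, feed=0.15, until_force=None): straight line of the TCP; rot=None keeps the orientation; feed is the mean speed in m/s. With until_force (N) it stops when the force on the tool has changed by that much, and returns True; else False.
- bot.move_joints(angles): joint-space move.
- bot.gripper_open() and bot.clamp(grasp_force=None): open the fingers fully, or close them until they stop; grasp_force is the grip in N (None keeps the last).
- bot.pause(seconds).
- bot.solve_ik(position, orientation): joint angles nearest the present ones, or None.
- bot.capture(name): name is "side" or "top" or "wrist"; returns a dict with "color" (400x640x3 uint8, red, green, blue), "mtx" (3x3 intrinsics, pixels), "R" (3x3) and "t" (3): a world point X has camera coordinates R X + t; the wrist camera has in their place "tool_from_camera" (4x4, takes a point from camera to tool coordinates, whose origin is the TCP and whose axes are the flange's). Camera axes: x right, y down, z forward; pixel columns grow to the right and rows downward; lengths in m; the calibration is good to about 2 mm. A picture is of the moment at which its call begins: read the wrist's pose just before it. There is no depth.
A pose or a line that the arm cannot do raises bot.PlanningError and nothing moves.
- bot.hand_in(): hands the job in; it is judged then, once.
Readings, each from a call of its own:
- bot.get_t(): time.
- bot.get_joint_positions(): joint angles.
- bot.get_joint_vel(): joint speeds.
- bot.get_tau(): joint torques, N m.
- bot.get_position(): TCP position.
- bot.get_tool_rot(): TCP orientation.
- bot.get_ft_force(): force on the tool from outside, world axes, zero at the start.
- bot.get_ft_torque(): the same for the moment, N m.
- bot.get_width(): opening from 0.0 (shut) to 1.0 (fully open).
- bot.get_gripper_force(): force on a finger pad.
Only numpy, scipy, OpenCV 4.12 (cv2) and the standard library are available. Lean on these libraries where they do the work, as an engineer would, in place of code of your own. Each camera call takes 0.05 s, during which the arm holds its last target. There are 200 camera calls.

## Working session

There is one attempt and no reset: what is moved stays moved. The work goes in short steps, each a Python script; the robot and the scene stay as the last script left them, time stands still between calls to the robot, and variables do not carry over. Pictures are saved under pics/ and viewed, at most 10 in all, crops included, and the job is handed in when it is done.

```bash
mkdir -p pics
python3 - <<'E'
from plant import bot
import cv2,numpy as np
for n in("top","side"):
    d=bot.capture(n); cv2.imwrite(f"pics/{n}0.png",d["color"][:,:,::-1]); np.savez(f"{n}.npz",**{k:np.array(v) for k,v in d.items()})
    print(n,d["mtx"].tolist(),-d["R"].T@d["t"],d["R"].round(3).tolist())
print(bot.get_t(),bot.get_tool_rot().round(3) if hasattr(bot.get_tool_rot(),'round') else bot.get_tool_rot())
E
```

```text
top [[422.2012350681451, 0.0, 321.5296057133224], [0.0, 422.2012350681451, 197.57572132338794], [0.0, 0.0, 1.0]] [0.42922049 0.06138132 1.23834774] [[0.011, -1.0, 0.006], [-0.996, -0.011, -0.086], [0.086, -0.005, -0.996]]
side [[493.93474655155467, 0.0, 321.4622482794725], [0.0, 493.93474655155467, 206.01675344568292], [0.0, 0.0, 1.0]] [0.35029645 1.12291515 0.71047741] [[-0.986, -0.164, 0.017], [-0.097, 0.492, -0.865], [0.133, -0.855, -0.501]]
0.1 [[ 0.914  0.407 -0.   ]
 [ 0.407 -0.914  0.001]
 [ 0.    -0.001 -1.   ]]
```

View pics/top0.png

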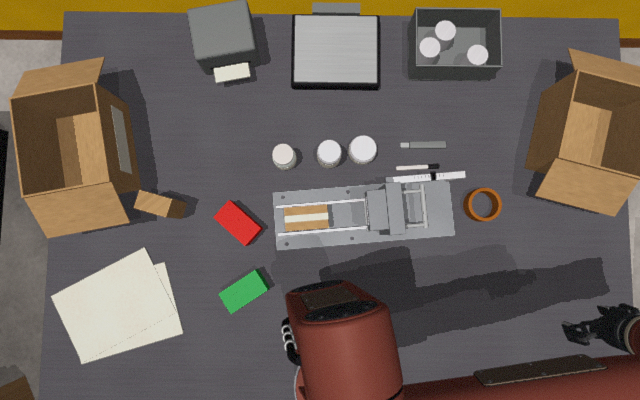

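View pics/side0.png

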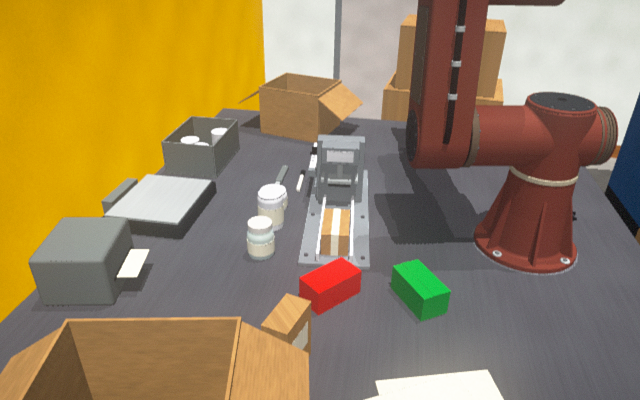

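The top view shows a carton with tape in the lane at (305,218). The look-alikes are red at (238,223), green at (244,292) and the upright brown retail box at (160,204). I choose (305,218). The handle bar is at about (423,208), and the gauge is along (395–465,177). I'll take one close crop to check the choice and measure.

Run:
```python
import cv2
a=cv2.imread("pics/top0.png")[160:260,265:475]
cv2.imwrite("pics/crop.png",cv2.resize(a,None,fx=3.8,fy=3.8,interpolation=cv2.INTER_CUBIC))
```

```text
(no output)
```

View pics/crop.png

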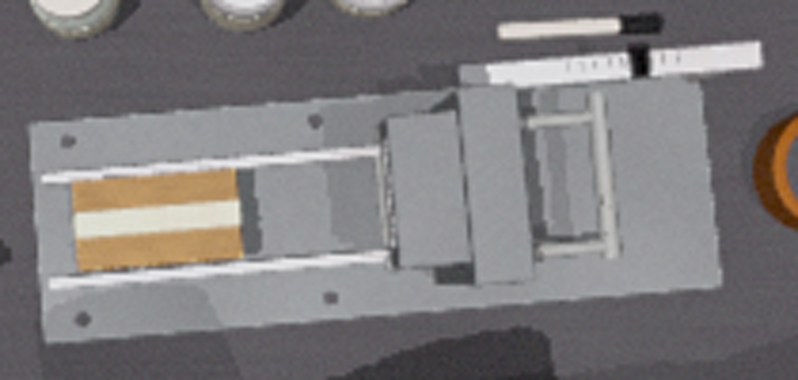

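```bash
cat > h.py <<'E'
import numpy as np,cv2
from scipy.optimize import least_squares
def proj(d,X):
    c=X@d["R"].T+d["t"]; return (c/c[:,2:])[:,:2]*[d["mtx"][0,0],d["mtx"][1,1]]+d["mtx"][:2,2]
def P2W(p,X):
    c,s=np.cos(p[2]),np.sin(p[2]); X=np.atleast_2d(X)
    return np.c_[p[0]+c*X[:,0]-s*X[:,1],p[1]+s*X[:,0]+c*X[:,1],X[:,2]]
def ray(d,uv,z):
    r=d["R"].T@np.linalg.solve(d["mtx"],[*uv,1]); C=-d["R"].T@d["t"]; return C+r*(z-C[2])/r[2]
def W2P(p,w):
    c,s=np.cos(p[2]),np.sin(p[2]); a=np.array(w[:2])-p[:2]; return np.array([c*a[0]+s*a[1],-s*a[0]+c*a[1]])
E
python3 - <<'E'
from h import *
d=dict(np.load("top.npz"))
f=lambda q:np.array(q)/3.8+[264.6,159.6]
px=f([(30,124),(45,342),(721,286),(700,85),(598,92),(612,257),(522,86),(533,279),(387,118),(397,268)])
M=np.array([(85,300,12),(-85,300,12),(-85,-220,12),(85,-220,12),(59,-115,100),(-59,-115,100),(65,-40,200),(-65,-40,200),(50,48,200),(-50,48,200)])/1e3
s=least_squares(lambda p:(proj(d,P2W(p,M))-px).ravel(),[.4,0,0])
p=s.x; print(p,np.degrees(p[2]),s.fun.round(1)); np.save("p.npy",p)
for z in(.09,.1,.11): print("mark",W2P(p,ray(d,f((640,62)),z)))
print("carton",[W2P(p,ray(d,f(q),.072)).round(4) for q in((73,182),(235,169),(77,270),(242,258))])
print("bar",[W2P(p,ray(d,f(q),.1)).round(4) for q in((598,92),(612,257))])
for n in((0,.06,.042),(0,.23,.07),(0,-.115,.1)): print(n,P2W(p,n))
E
```

```text
[ 0.49365427 -0.10614337  0.08664315] 4.964286820723309 [-0.5 -1.  -0.6  0.1  0.7  1.1  0.2 -4.1 -0.4  2.2  0.1  2.2 -1.  -1.
  1.   0.7 -0.3 -0.7  0.6  0.2]
mark [ 0.0852354  -0.15164019]
mark [ 0.0840604  -0.14881777]
mark [ 0.0828854  -0.14599534]
carton [array([0.0308, 0.2641]), array([0.0313, 0.1458]), array([-0.0331,  0.2656]), array([-0.0336,  0.1458])]
bar [array([ 0.0648, -0.1167]), array([-0.0532, -0.1152])]
(0, 0.06, 0.042) [[ 0.48846218 -0.04636844  0.042     ]]
(0, 0.23, 0.07) [[0.47375127 0.12299386 0.07      ]]
(0, -0.115, 0.1) [[ 0.50360577 -0.22071199  0.1       ]]
```

The crop confirms brown, tape-topped carton in the lane, spanning (73–242, 169–270) in the crop. The bar is at crop x≈605 and the black mark ridge at (640,62). I'll refit without the occluded corner, then look from above the handle with the wrist camera on the way.

```bash
cat >> h.py <<'E'
def rot(p,sg=1):
    c,s=np.cos(p[2]),np.sin(p[2]); y=sg*np.array([-s,c,0]); z=np.array([0,0,-1.]); return np.c_[np.cross(y,z),y,z]
def wcam(bot,name):
    T=np.eye(4); T[:3,:3]=bot.get_tool_rot(); T[:3,3]=bot.get_position()
    d=bot.capture("wrist"); C=np.linalg.inv(T@np.array(d["tool_from_camera"]))
    o=dict(R=C[:3,:3],t=C[:3,3],mtx=np.array(d["mtx"])); np.savez(name+".npz",**o)
    cv2.imwrite(f"pics/{name}.png",d["color"][:,:,::-1]); print("tfc",np.array(d["tool_from_camera"]).round(3).tolist()); return o
E
python3 - <<'E'
from h import *
from plant import bot
d=dict(np.load("top.npz"))
f=lambda q:np.array(q)/3.8+[264.6,159.6]
px=f([(30,124),(45,342),(721,286),(598,92),(612,257),(522,86),(533,279),(387,118),(397,268)])
M=np.array([(85,300,12),(-85,300,12),(-85,-220,12),(59,-115,100),(-59,-115,100),(65,-40,200),(-65,-40,200),(50,48,200),(-50,48,200)])/1e3
s=least_squares(lambda p:(proj(d,P2W(p,M))-px).ravel(),[.4,0,0])
p=s.x; print(p,np.degrees(p[2]),s.fun.round(1)); np.save("p.npy",p)
print("mark",W2P(p,ray(d,f((640,62)),.1)))
for sg in(1,-1):
    for y in(.3,.12,-.115,-.17): print(sg,y,np.round(bot.solve_ik(P2W(p,(0,y,.08))[0],rot(p,sg)),0))
R=bot.get_tool_rot(); x=bot.get_position(); bot.move_linear([x[0],x[1],.32])
sg=min((1,-1),key=lambda g:abs(np.array(bot.solve_ik(P2W(p,(.0,-.14,.32))[0],rot(p,g)))[5])); print("sg",sg)
bot.goto(P2W(p,(.0,-.14,.32))[0],rot(p,sg))
wcam(bot,"w1"); print(bot.get_t())
E
```

```text
[ 0.49481726 -0.10614358  0.09469748] 5.425765956867056 [-0.7 -0.6 -0.3  0.5  0.8  0.1 -0.6  1.4  0.3  1.4 -1.2 -1.6  1.2  0.1
 -0.4 -1.   0.8 -0.1]
mark [ 0.0817013  -0.14937981]
1 0.3 [  8.  -8. -27.  71.   0.   2.]
1 0.12 [-14. -12. -30.  72.   0. -19.]
1 -0.115 [-37.   0. -19.  71.   0. -43.]
1 -0.17 [-41.   5. -14.  71.   0. -47.]
-1 0.3 [   8.   -8.  -27.   71.    0. -178.]
-1 0.12 [-14. -12. -30.  72.   0. 161.]
-1 -0.115 [-37.   0. -19.  71.   0. 137.]
-1 -0.17 [-41.   5. -14.  71.   0. 133.]
sg 1
tfc [[-0.001, -0.953, -0.303, 0.078], [1.0, -0.001, -0.0, 0.001], [-0.0, -0.303, 0.953, -0.118], [0.0, 0.0, 0.0, 1.0]]
2.5667
```

View pics/w1.png

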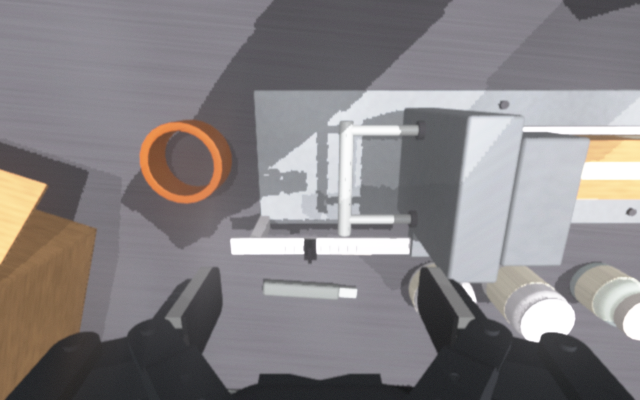

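The wrist view shows the bar on column ≈345 (rows 122–236), the mark ridge at (310,249) on the white gauge bar, and the column/head at (403–590, 108–280). I'll zoom in for the mark and press pose.

Run:
```python
import cv2
a=cv2.imread("pics/w1.png")[80:290,230:530]
cv2.imwrite("pics/crop2.png",cv2.resize(a,None,fx=2.6,fy=2.6,interpolation=cv2.INTER_CUBIC))
```

```text
(no output)
```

View pics/crop2.png

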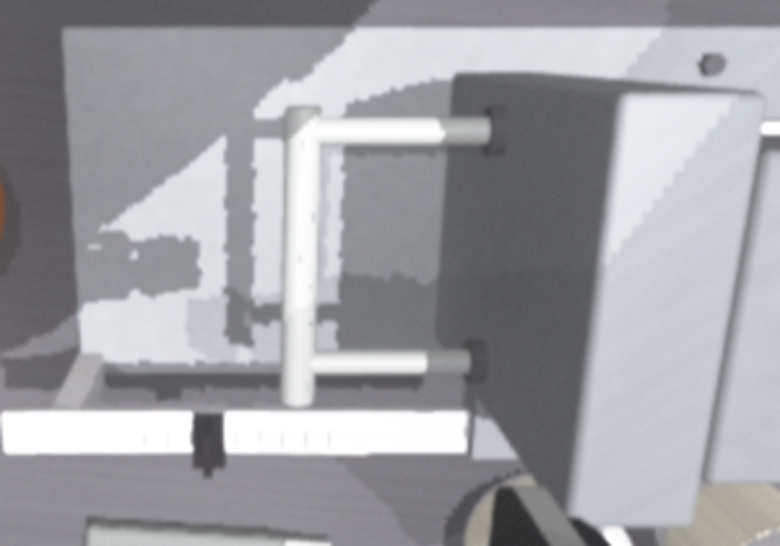

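Run:
```python
from h import *
d=dict(np.load("top.npz")); w=dict(np.load("w1.npz"))
f=lambda q:np.array(q)/3.8+[264.6,159.6]
g=lambda q:np.array(q)/2.6+[229.7,79.7]
px=f([(30,124),(45,342),(721,286),(598,92),(612,257),(522,86),(533,279),(387,118),(397,268)])
M=np.array([(85,300,12),(-85,300,12),(-85,-220,12),(59,-115,100),(-59,-115,100),(65,-40,200),(-65,-40,200),(50,48,200),(-50,48,200)])/1e3
pw=g([(64,28),(303,106),(298,405),(619,95),(762,93),(695,525),(568,517)])
N=np.array([(-85,-220,12),(-59,-115,100),(59,-115,100),(-65,-40,200),(-65,0,200),(65,0,200),(65,-40,200)])/1e3
for k in(0,1):
    s=least_squares(lambda p:np.r_[k*(proj(d,P2W(p,M))-px).ravel(),(proj(w,P2W(p,N))-pw).ravel()],[.4,0,0])
    p=s.x; print(p,np.degrees(p[2]),s.fun[-14:].round(1))
    print("mark",*[W2P(p,ray(w,g((208,r)),z)).round(4) for r,z in((412,.1),(412,.11),(470,.09))],"bar",*[W2P(p,ray(w,g(q),.1)).round(4) for q in((303,106),(300,255),(298,405))])
    if k==0: np.save("p.npy",p)
```

```text
[ 0.4929081  -0.10534423  0.10884686] 6.236465904583147 [-2.6  2.1 -1.2 -2.7  0.1 -4.1 -1.3 -1.   2.9 -1.2  1.2  2.  -0.5  5.9]
mark [ 0.0662 -0.1523] [ 0.062  -0.1519] [ 0.0979 -0.1534] bar [-0.0565 -0.1139] [ 0.0003 -0.1146] [ 0.0637 -0.115 ]
[ 0.49340126 -0.10542842  0.1032219 ] 5.914179217567057 [-2.4  1.4 -1.  -2.9 -0.4 -4.2 -1.  -0.6  3.1 -0.5  0.5  2.6 -1.1  6.2]
mark [ 0.0666 -0.1518] [ 0.0623 -0.1515] [ 0.0983 -0.1527] bar [-0.0563 -0.114 ] [ 0.0004 -0.1145] [ 0.0639 -0.1145]
```

Run:
```python
from h import *
from plant import bot
p=np.array([ 0.4934,-0.1054,0.1032]); np.save("p.npy",p); R=rot(p)
W=lambda x,y,z:P2W(p,(x,y,z))[0]
bot.clamp(30)
bot.goto(W(0,.302,.30),R); bot.move_linear(W(0,.302,.13),feed=.2)
bot.move_linear(W(0,.302,.060),feed=.1)
print(bot.get_t(),bot.get_ft_force())
print(bot.move_linear(W(0,.16,.060),feed=.06,until_force=18),W2P(p,bot.get_position()),bot.get_ft_force())
print(bot.move_linear(W(0,.11,.060),feed=.02,until_force=14),W2P(p,bot.get_position()),bot.get_ft_force(),bot.get_t())
d=bot.capture("top"); a=d["color"][160:260,265:475,::-1]
cv2.imwrite("pics/crop3.png",cv2.resize(a,None,fx=3.8,fy=3.8,interpolation=cv2.INTER_CUBIC))
```

```text
6.8083 [-0.16146375  0.34381761  0.53378552]
False [-1.00254221e-05  1.60073957e-01] [-1.52208924  1.04070729  1.11263873]
True [8.53914948e-05 1.33932373e-01] [0.75582197 2.93661694 2.83402672] 10.725
```

View pics/crop3.png

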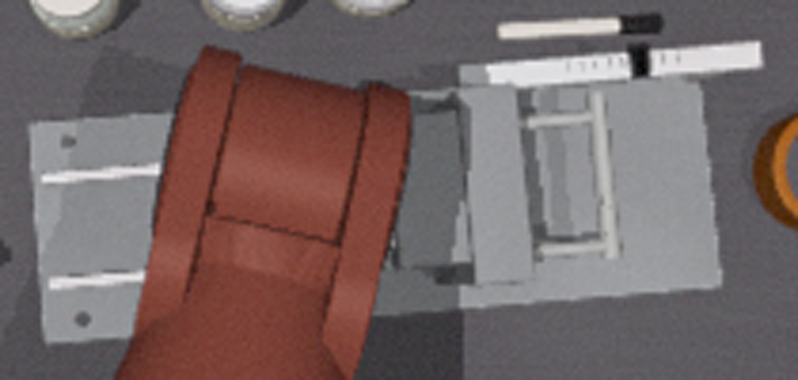

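The push ended at press y 0.134, which matches the expected contact of 0.12 plus half a finger, so the carton is at the stop. I'll push once more to confirm, back off, look, and go to the handle.

Run:
```python
from h import *
from plant import bot
p=np.load("p.npy"); R=rot(p)
W=lambda x,y,z:P2W(p,(x,y,z))[0]
print(bot.move_linear(W(0,.11,.060),feed=.015,until_force=22),W2P(p,bot.get_position()),bot.get_ft_force())
bot.move_linear(W(0,.17,.060),feed=.15); bot.move_linear(W(0,.17,.30),feed=.25)
bot.gripper_open()
bot.goto(W(0,-.115,.30),R)
d=bot.capture("top"); a=d["color"][160:260,265:475,::-1]
a=cv2.resize(a,None,fx=3.8,fy=3.8,interpolation=cv2.INTER_CUBIC)
b=bot.capture("side")["color"][100:300,220:420,::-1]
cv2.imwrite("pics/v4.png",np.vstack([a[:,:760],cv2.resize(b,None,fx=1,fy=1)[:, :].repeat(1,0) if 0 else np.pad(b,((0,0),(0,560),(0,0)))]))
print(bot.get_t())
```

```text
True [-0.0002755   0.13400183] [-0.65483764  3.52656731  3.81513369]
14.8167
```

View pics/v4.png

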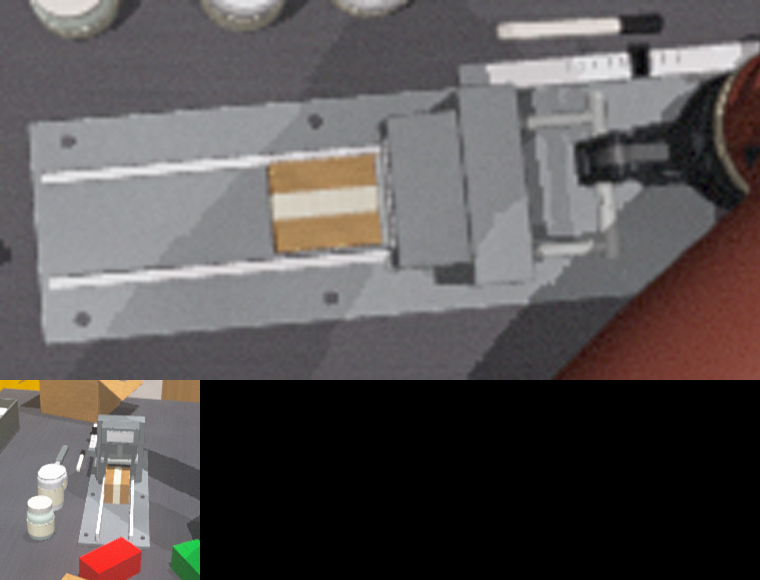

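The carton now ends at crop x≈271, or press y≈0.121, so it is home under the head. Next I grip the bar.

Run:
```python
from h import *
from plant import bot
p=np.load("p.npy"); R=rot(p)
W=lambda x,y,z:P2W(p,(x,y,z))[0]
print(bot.move_linear(W(0,-.117,.107),feed=.12,until_force=12))
bot.clamp(70); print(bot.get_width(),bot.get_gripper_force(),bot.get_ft_force(),W2P(p,bot.get_position()))
print(bot.move_linear(W(0,-.147,.107),feed=.05,until_force=45),bot.get_ft_force(),W2P(p,bot.get_position()))
wcam(bot,"w5"); print(bot.get_t())
```

```text
False
0.13898198776496815 68.162362575531 [-1.7471498   2.36295731  4.75046925] [ 6.41179470e-06 -1.16737458e-01]
False [-4.27509008  8.45321218  8.18463839] [-0.00023807 -0.14627211]
tfc [[-0.001, -0.953, -0.303, 0.078], [1.0, -0.001, -0.0, 0.001], [-0.0, -0.303, 0.953, -0.118], [0.0, 0.0, 0.0, 1.0]]
18.05
```

View pics/w5.png

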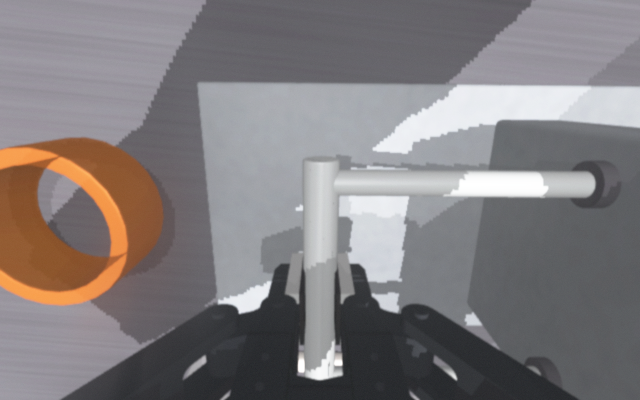

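The wrist view shows the bar gripped cleanly at column 320, but the gripper hides the mark. I'll ease the handle home and regrasp with the tool turned half round, which puts the camera over the gauge side.

Run:
```python
from h import *
from plant import bot
p=np.load("p.npy"); R=rot(p,-1)
W=lambda x,y,z:P2W(p,(x,y,z))[0]
bot.move_linear(W(0,-.1165,.107),feed=.06); bot.gripper_open()
bot.move_linear(W(0,-.1165,.27),feed=.25); bot.goto(W(0,-.116,.27),R)
print(np.round(bot.get_joint_positions(),0),bot.get_t())
print(bot.move_linear(W(0,-.116,.107),feed=.15,until_force=12))
bot.clamp(70); print(bot.get_width(),bot.get_ft_force(),W2P(p,bot.get_position()))
print(bot.move_linear(W(0,-.151,.107),feed=.05,until_force=45),bot.get_ft_force(),W2P(p,bot.get_position()))
wcam(bot,"w6"); print(bot.get_t())
```

```text
[-37.  -2.  -1.  91.   0. 137.] 22.8667
False
0.1389786827821313 [-1.48056939  2.82785813  4.41360014] [ 2.37140652e-05 -1.15787483e-01]
False [-3.68193765  8.40343314  8.54560309] [-0.00026583 -0.14997769]
tfc [[-0.001, -0.953, -0.304, 0.078], [1.0, -0.001, -0.0, -0.001], [0.0, -0.304, 0.953, -0.118], [0.0, 0.0, 0.0, 1.0]]
25.675
```

View pics/w6.png

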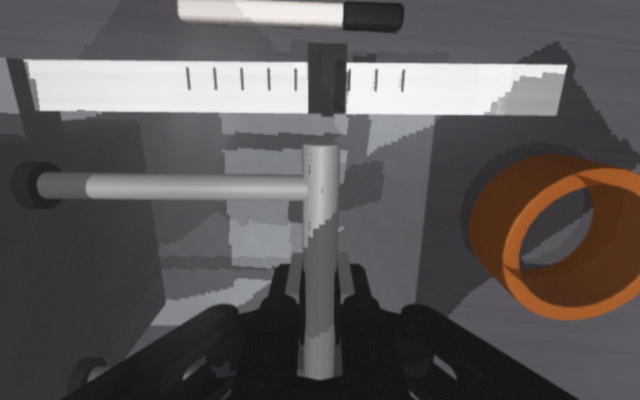

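The mark collar spans columns 307–347 (centre ≈327, rows 45–115), and the bar end is centred at ≈321, at 2.57 px/mm. The bar needs about 2.4 mm more, which agrees with the 37.4 mm measured earlier.

Run:
```python
from h import *
from plant import bot
p=np.load("p.npy")
W=lambda x,y,z:P2W(p,(x,y,z))[0]
print(bot.move_linear(W(0,-.1534,.107),feed=.02,until_force=45),bot.get_ft_force())
bot.pause(.3); print(W2P(p,bot.get_position()))
o=wcam(bot,"w7"); a=cv2.imread("pics/w7.png")[30:180,240:400]
a=np.clip(255*(a/255.)**.5,0,255).astype(np.uint8)
cv2.imwrite("pics/crop7.png",cv2.resize(a,None,fx=4,fy=4,interpolation=cv2.INTER_CUBIC)); print(o["mtx"][0,2],bot.get_t())
```

```text
False [-4.41789028  7.65046231  9.65547191]
[-0.0002721 -0.1521427]
tfc [[-0.001, -0.953, -0.304, 0.078], [1.0, -0.001, -0.0, -0.001], [0.0, -0.304, 0.953, -0.118], [0.0, 0.0, 0.0, 1.0]]
319.37038517070926 26.2917
```

View pics/crop7.png

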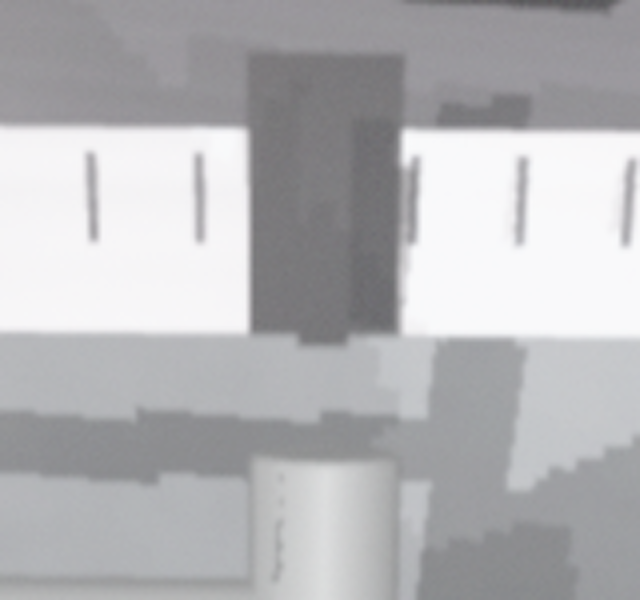

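The bar (crop columns 250–397, centre ≈324) is level with the ridge (298–348, centre ≈323), within about 0.3 mm.

```bash
python3 -c "
from plant import bot
print(bot.get_width(),bot.get_ft_force()); print(bot.hand_in())"
```

```text
0.1359103113083997 [-4.00423802  9.20464812  8.93384619]
the job is handed in; nothing more can be done
None
```

The job is handed in: the carton is home against the back stop, and the arm is still holding the handle level with the mark, to about 0.3 mm in the last close-up.

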